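Reject the broken heat sink and knock home the jig's clamp pins

TASK

Get the drilling jig ready: first take the heat sink with the snapped-off inner fins out of its nest and put it in the reject bin. Then pick up the mallet and with it knock the leaning sprung clamp pin of each nest that still holds a heat sink fully home, hitting it squarely along the pin, but leave the pin of the emptied nest up. Finally stand the mallet upright on its cork pad again; drive the pins only with the mallet, leave the good heat sinks in their nests and do not disturb the spool, mug and helping-hands stand.

Things in the scene. Friction and masses are not known exactly. Their poses are not given: they have to be found in the camera images.
- jig: Drilling jig, fixed to the bench: plywood base 170 x 270 x 12 mm with three nests side by side and a steel pin holder at each. Origin under the base at bench height; x points from the pin holders to the nests (roughly away from the robot), y along the row, z up. The base reaches from x = -70 to +100 mm and y = -135 to +135 mm.
- sink_a: Good heat sink, bare aluminium, 50 (x) x 40 (y) x 26 (z) mm, all six upright fins whole and 20 mm tall, running along its x. Sits in one of the nests. Origin at the centre of its underside.
- sink_b: Second good heat sink, same as sink_a, in another nest.
- sink_bad: Broken heat sink: same size and metal, but its four inner fins are snapped off to stubs 2.5 mm high, leaving a wide gap between the two outer fins (26 mm tall overall, outside width 40 mm across y). Sits in the remaining nest. Origin at the centre of its underside.
- bin: Grey open plastic reject bin, fixed, 150 (x) x 140 (y) x 60 (z) mm, walls and floor 4 mm. It stands to one side of the jig, left or right. Origin under the centre of its floor.
- mallet: Small upright mallet, about 0.3 kg: white nylon cylinder head 42 mm across, 40 mm high, flat striking face underneath; square wooden handle 22 x 22 mm rising on its axis from 40 to 98 mm above the face. Stands upright on the cork pad at the start. Origin at the centre of the striking face, z up the handle, x and y square to the handle flats.
- pad: Square cork pad 100 x 100 x 4 mm, fixed on the bench on the other side of the jig from the bin. Origin under its centre; its top is 4 mm above the origin.
- nest0 (a point): Centre of nest 0's floor on the jig (x 62 mm, y -85 mm in the jig's frame, 12 mm above the bench). A heat sink sits here between two 6 mm high ribs, with its x along the jig's x. The sides (along y) are open. Frame parallel to the jig's.
- cap0: Steel cap of nest 0's clamp pin: disc 24 mm across, 10 mm thick. Origin at the centre of its outer (struck) face; z points outward along the pin, leaning 35 degrees from vertical to the jig's -x; y as the jig's y. Pin fully up: face centre 110 mm above the bench, 71 mm before the nest centre (jig -x). The pin holder's top is 30 mm below it along the pin.
- pin0 (a joint): Travel of nest 0's clamp pin along its own axis: 0 m fully up, 0.016 m fully home (its stop). A spring and a friction grip resist it with about 9 to 11 N; it stays where it is driven.
- nest1 (a point): Centre of nest 1's floor on the jig (x 62 mm, y 0 mm in the jig's frame, 12 mm above the bench). A heat sink sits here between two 6 mm high ribs, with its x along the jig's x. The sides (along y) are open. Frame parallel to the jig's.
- cap1: Steel cap of nest 1's clamp pin: disc 24 mm across, 10 mm thick. Origin at the centre of its outer (struck) face; z points outward along the pin, leaning 35 degrees from vertical to the jig's -x; y as the jig's y. Pin fully up: face centre 110 mm above the bench, 71 mm before the nest centre (jig -x). The pin holder's top is 30 mm below it along the pin.
- pin1 (a joint): Travel of nest 1's clamp pin along its own axis: 0 m fully up, 0.016 m fully home (its stop). A spring and a friction grip resist it with about 9 to 11 N; it stays where it is driven.
- nest2 (a point): Centre of nest 2's floor on the jig (x 62 mm, y 85 mm in the jig's frame, 12 mm above the bench). A heat sink sits here between two 6 mm high ribs, with its x along the jig's x. The sides (along y) are open. Frame parallel to the jig's.
- cap2: Steel cap of nest 2's clamp pin: disc 24 mm across, 10 mm thick. Origin at the centre of its outer (struck) face; z points outward along the pin, leaning 35 degrees from vertical to the jig's -x; y as the jig's y. Pin fully up: face centre 110 mm above the bench, 71 mm before the nest centre (jig -x). The pin holder's top is 30 mm below it along the pin.
- pin2 (a joint): Travel of nest 2's clamp pin along its own axis: 0 m fully up, 0.016 m fully home (its stop). A spring and a friction grip resist it with about 9 to 11 N; it stays where it is driven.
- spool: Bystander: metal solder spool standing upright, 52 mm across, 48 mm tall. Origin under its centre.
- mug: Bystander: white mug 76 mm across, 85 mm tall. Origin under its centre.
- helper: Bystander: helping-hands stand, dark base 60 x 50 mm, post and crossbar 110 mm wide, 95 mm tall. Origin under the base's centre.
There are look-alikes about, which are no part of the job. Several things look just like the pad: the one meant starts farthest to the robot's right.

How it is judged:
By the outcome, as a careful person would: the job done as asked, in the order asked, and still so for the second after the job is handed in, with the robot touching nothing.
It also fails if it takes over 62 s, if anything falls off the work surface, if the arm or the gripper's body presses on something with over 40 N, if the wrist force passes 120 N, or if a joint passes its speed limit or range.

ROBOT

A 6-joint arm with a two-finger parallel gripper is mounted at the origin on the work surface. World frame = base frame: x ahead of the robot, y to its left, z up, the work surface at z = 0. Lengths are in m, angles in rad, forces in N, time in s.
With the tool pointing down it reaches from about 0.3 to 0.95 m from the base axis. Payload 3.1 kg.
Tool frame: the origin (TCP) lies at the very end of the fingers, on their centre line; the grasp point (between the pads) lies 19 mm behind it; z points along the fingers, y is the line along which they close (so a half turn about z gives the same grasp; the last joint's range is limited). The gripper opens to 85 mm and grips with 20 to 120 N. Pads are 22 mm wide; open, the fingers measure 114 mm over their backs; the gripper's body (76 mm by 85 mm) begins 54 mm behind the grasp point. The pads swing forward as they close: fully open they stand 13 mm farther back than shut.
Start: joints at [-1.242, 0.308, 1.634, -0, 1.2, -0.07], TCP at [0.243, -0.576, 0.231] pointing down, gripper open.
Joint ranges: [-3.06, 3.06], [-0.79, 1.96], [0.05, 2.63], [-1.19, 4.34], [0.05, 2.64], [-2.94, 2.94]. Speed limits (rad/s): [2.79, 2.79, 3.14, 3.14, 3.14, 3.14].

INTERFACE

Orientations are given as [roll, pitch, yaw] about the fixed x, y, z axes, in that order (R = Rz(yaw) Ry(pitch) Rx(roll)).
In Python, from bench import ctrl gives the robot as it stands. Calls block until the motion is done:
- ctrl.movep(position, orientation): joint-space move of the TCP to a pose.
- ctrl.movel(position, max_speed=0.15, orientation=None, threshold=None): straight line of the TCP; orientation=None keeps the orientation; max_speed is the mean speed in m/s. With threshold (N) it stops when the force on the tool has changed by that much, and returns True; else False.
- ctrl.move_joints(angles): joint-space move.
- ctrl.move_gripper(opening, effort=None): finger opening in m; effort is the grip in N (None keeps the last); returns when the fingers have stopped.
- ctrl.pause(seconds).
- ctrl.solve_ik(position, orientation): joint angles nearest the present ones, or None.
- ctrl.read_state(): the state.
- ctrl.read_camera(name): name is "side" or "top"; returns a dict with "color" (480x640x3 uint8, blue, green, red), "fov_y" (degrees; the focal length in pixels is half the picture's height over the tangent of half this angle, whatever the lens; pixels are square), "cx", "cy" (the principal point, pixels), "world_from_camera" (4x4, takes a point from camera to world coordinates). Camera axes: x right, y down, z forward; pixel columns grow to the right and rows downward; lengths in m; the calibration is good to about 2 mm. A picture is of the moment at which its call begins. There is no depth.
A pose or a line that the arm cannot do raises ctrl.Unreachable and nothing moves.
- ctrl.finish_job(): hands the job in; it is judged then, once.
The state is a dict: "time_s": time; "joint_positions": joint angles; "dq": joint speeds; "tau": joint torques, N m; "tcp_pos": TCP position; "ee_rot": TCP orientation; "wrist_force": force on the tool from outside, world axes, zero at the start; "wrist_torque": the same for the moment, N m; "gripper_width": finger opening in m; "grip_force": force on a finger pad.
Only numpy, scipy, OpenCV 4.12 (cv2) and the standard library are available. Lean on these libraries where they do the work, as an engineer would, in place of code of your own. Each camera call takes 0.05 s, during which the arm holds its last target. There are 200 camera calls.

## Working session

There is one attempt and no reset: what is moved stays moved. The work goes in short steps, each a Python script; the robot and the scene stay as the last script left them, time stands still between calls to the robot, and variables do not carry over. Pictures are saved under pics/ and viewed, at most 10 in all, crops included, and the job is handed in when it is done.

```bash
ls; mkdir -p pics
python3 - <<'E'
from bench import ctrl
import cv2,numpy as np,pickle
d={}
for n in("side","top"):
    c=ctrl.read_camera(n);d[n]=c
    cv2.imwrite(f"pics/{n}0.png",c["color"]);print(n,c["fov_y"],c["cx"],c["cy"],np.round(c["world_from_camera"],4).tolist())
pickle.dump(d,open("cams0.pkl","wb"))
s=ctrl.read_state();print({k:np.round(v,3).tolist() for k,v in s.items()})
E
```

```text
pics
side 57.14251522260204 323.6414567275337 238.31134561446262 [[-0.9964, -0.0645, 0.0558, 0.5316], [-0.0846, 0.664, -0.7429, 0.7418], [0.0109, -0.7449, -0.6671, 0.7253], [0.0, 0.0, 0.0, 1.0]]
top 55.07642651329275 323.9869537134028 237.6698167550915 [[-0.0015, -0.9961, 0.0887, 0.4689], [-0.9997, -0.0006, -0.024, 0.0478], [0.0239, -0.0887, -0.9958, 1.0559], [0.0, 0.0, 0.0, 1.0]]
{'time_s': 0.1, 'joint_positions': [-1.242, 0.309, 1.635, -0.0, 1.2, -0.07], 'dq': [0.0, -0.002, -0.004, 0.0, -0.001, -0.0], 'tau': [-0.0, -41.641, -27.764, -0.0, 0.004, -0.0], 'tcp_pos': [0.242, -0.575, 0.23], 'ee_rot': [-3.139, -0.0, 0.399], 'wrist_force': [-1.106, -0.436, -0.563], 'wrist_torque': [-0.022, -0.056, -0.03], 'grip_force': 0.0, 'gripper_width': 0.085}
```

View pics/side0.png

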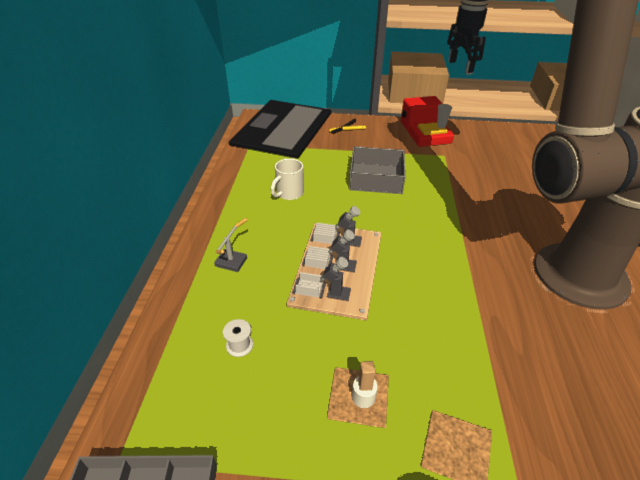

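View pics/top0.png

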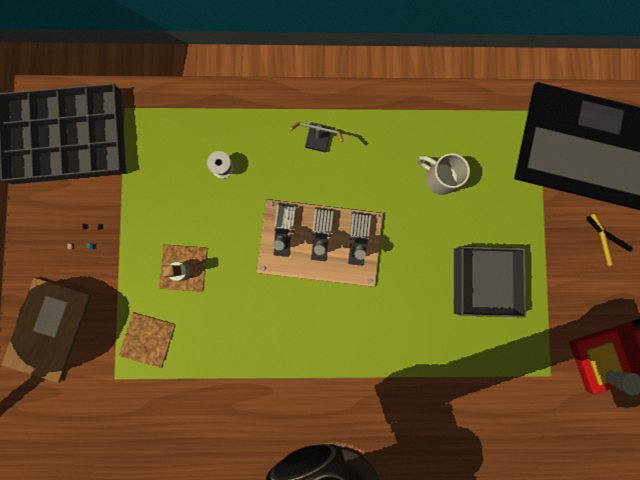

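The top view shows the jig at (320,242), with the leftmost heat sink (285,215) apparently the broken one. The bin is at (490,280), and the mallet stands on the pad at (184,268). The look-alike pad is at (147,340). I'll zoom in next.

```bash
cat > h.py <<'E'
import cv2,numpy as np,pickle
from scipy.spatial.transform import Rotation as Ro
def K(c):
    h=c["color"].shape[0];f=h/2/np.tan(np.radians(c["fov_y"])/2);return np.array([[f,0,c["cx"]],[0,f,c["cy"]],[0,0,1]])
def ray(c,p):
    T=c["world_from_camera"];d=T[:3,:3]@np.linalg.solve(K(c),[p[0],p[1],1]);return T[:3,3],d/np.linalg.norm(d)
def plane(c,p,z):
    o,d=ray(c,p);return o+d*(z-o[2])/d[2]
def tri(c1,p1,c2,p2):
    o1,d1=ray(c1,p1);o2,d2=ray(c2,p2)
    s=np.linalg.lstsq(np.c_[d1,-d2],o2-o1,rcond=None)[0];a=o1+s[0]*d1;b=o2+s[1]*d2
    return (a+b)/2,np.linalg.norm(a-b)
def proj(c,P):
    T=np.linalg.inv(c["world_from_camera"]);q=K(c)@(T[:3,:3]@np.asarray(P)+T[:3,3]);return q[:2]/q[2]
def crop(c,x,y,w,h,s):
    return cv2.resize(c["color"][y:y+h,x:x+w],None,fx=s,fy=s,interpolation=cv2.INTER_CUBIC)
E
python3 - <<'E'
from h import *
d=pickle.load(open("cams0.pkl","rb"));t,s=d["top"],d["side"]
cv2.imwrite("pics/cr_top.png",crop(t,255,190,135,100,5.9))
a=crop(s,285,200,100,120,5);b=crop(s,325,350,70,84,5)
b=cv2.copyMakeBorder(b,0,600-b.shape[0],0,0,cv2.BORDER_CONSTANT)
b=b[:, :300]
cv2.imwrite("pics/cr_side.png",np.hstack([a,b]))
E
```

```text
(no output)
```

View pics/cr_top.png

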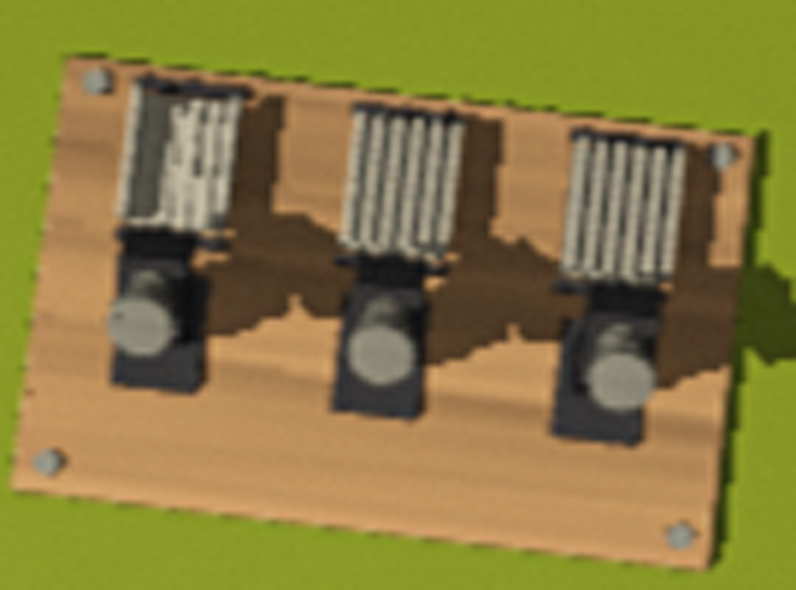

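View pics/cr_side.png

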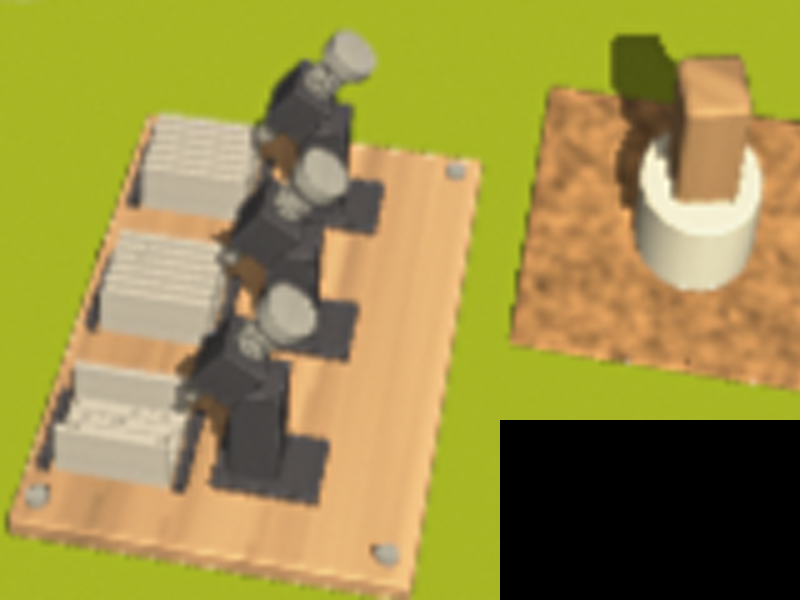

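The broken sink is confirmed in the +y nest (nest2): crop top (180,155), side (120,430). The caps show at top-crop (143,326), (382,352), (620,378) and side-crop (290,314), (322,178), (349,57). I still need crops of the mallet and bin.

Run:
```python
from h import *
d=pickle.load(open("cams0.pkl","rb"));t,s=d["top"],d["side"]
a=crop(t,150,236,70,62,6);b=crop(t,445,235,92,92,4)
b=cv2.copyMakeBorder(b,0,max(0,372-b.shape[0]),0,0,cv2.BORDER_CONSTANT)[:372]
cv2.imwrite("pics/cr2.png",np.hstack([a,b]))
T=lambda p:(p[0]/5.9+255-.4,p[1]/5.9+190-.4)
S=lambda p:(p[0]/5+285-.4,p[1]/5+200-.4)
obs=[(T((96,80)),S((37,493)),"s++"),(T((49,461)),S((386,553)),"s-+"),(T((680,536)),S((456,171)),"s--"),
(T((143,326)),S((290,314)),"cap2"),(T((382,352)),S((322,178)),"cap1"),(T((620,378)),S((349,57)),"cap0")]
for a,b,n in obs:
    P,e=tri(t,a,s,b);print(n,P.round(4),round(e,4))
for p in[(68,57),(752,135),(708,568),(12,490),(722,155)]:print(plane(t,T(p),.012).round(4))
for p in[(152,114),(480,160),(412,592),(10,525)]:print("side",plane(s,S(p),.012).round(4))
for p in[(165,85),(168,48)]:pass
```

```text
s++ [0.641  0.1439 0.014 ] 0.0005
s-+ [0.4941 0.1607 0.0121] 0.0008
s-- [ 0.4649 -0.081   0.0124] 0.0003
cap2 [0.5393 0.1183 0.1042] 0.0012
cap1 [0.5301 0.0345 0.1037] 0.001
cap0 [ 0.5212 -0.0491  0.1042] 0.0014
[0.6501 0.1549 0.012 ]
[ 0.6201 -0.1108  0.012 ]
[ 0.4525 -0.0917  0.012 ]
[0.4827 0.1747 0.012 ]
[ 0.6122 -0.099   0.012 ]
side [ 0.6181 -0.1105  0.012 ]
side [ 0.4532 -0.0909  0.012 ]
side [0.4836 0.1796 0.012 ]
side [0.6504 0.1604 0.012 ]
```

View pics/cr2.png

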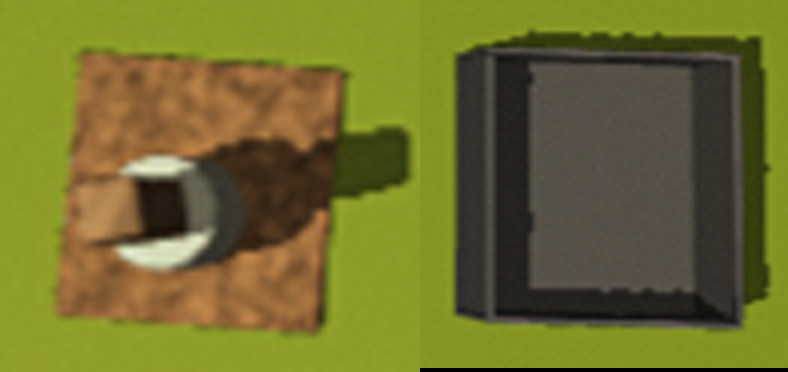

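Run:
```python
from h import *
d=pickle.load(open("cams0.pkl","rb"));t,s=d["top"],d["side"]
M=lambda p:(p[0]/6+150-.4,p[1]/6+236-.4)
B=lambda p:((p[0]-420)/4+445-.4,p[1]/4+235-.4)
S2=lambda p:((p[0]-500)/5+325-.4,p[1]/5+350-.4)
print("handle top",tri(t,M((110,209)),s,S2((714,84))))
q=[plane(t,M(p),.102) for p in[(78,180),(135,177),(142,237),(85,243)]]
print("handle corners",np.round(q,4).tolist(), "edges deg",[np.degrees(np.arctan2(*(q[j]-q[i])[[1,0]])).round(1) for i,j in((0,1),(1,2),(2,3),(3,0))])
pt=[M(p) for p in[(82,52),(342,70),(320,330),(57,315)]];q=[plane(t,p,.004) for p in pt];c=np.mean(q,0)
print("pad",np.round(q,4).tolist(),c.round(4),"edges",[np.degrees(np.arctan2(*(q[j]-q[i])[[1,0]])).round(1) for i,j in((0,1),(1,2),(2,3),(3,0))])
print("pad corner tri",tri(t,pt[0],s,S2((552,90))),tri(t,pt[3],s,S2((515,345))))
q=[plane(t,B(p),.06) for p in[(490,50),(740,55),(742,325),(490,320)]];print("bin",np.round(q,4).tolist(),np.mean(q,0).round(4))
yaw=np.radians(-6.5);R=Ro.from_euler("z",yaw).as_matrix();O=np.array([.5525,.0315,0])-R@[.015,0,0]
print("O",O)
for n,y in((2,.085),(1,0),(0,-.085)):
    P=O+R@[-.009,y,.11];a=proj(t,P);b=proj(s,P)
    print(n,P.round(4),((a+.4-[255,190])*5.9).round(),((b+.4-[285,200])*5).round())
N=O+R@[.062,.085,.038];print("sink top",N,((proj(t,N)+.4-[255,190])*5.9).round(),((proj(s,N)+.4-[285,200])*5).round())
# sink rim corners triangulated: outer fin tops (left fin ends in top crop / near fin in side)
T=lambda p:(p[0]/5.9+255-.4,p[1]/5.9+190-.4);S=lambda p:(p[0]/5+285-.4,p[1]/5+200-.4)
for a,b in(((132,80),(62,425)),((122,228),(182,437))):print("near fin top end",tri(t,T(a),s,S(b)))
# predicted corners
for x,y in((.025,.02),(-.025,.02)):
    P=O+R@[.062+x,.085+y,.038];print("pred",P.round(4),((proj(t,P)+.4-[255,190])*5.9).round(),((proj(s,P)+.4-[285,200])*5).round())
from bench import ctrl
y0=yaw
Rp=R@Ro.from_euler("y",-35,degrees=True).as_matrix()
for k in(0,1,2,3):
  for n,y in((1,0),(0,-.085)):
    # tool z = -cap z
    Rt=Rp@Ro.from_euler("xz",[np.pi,k*np.pi/2]).as_matrix()
    Rt=Rp@Ro.from_euler("x",np.pi).as_matrix()@Ro.from_euler("z",k*np.pi/2).as_matrix()
    P=O+R@[-.009,y,.11]+Rp[:,2]*(.05+.05)
    j=ctrl.solve_ik(P,Ro.from_matrix(Rt).as_euler("xyz"));print(k,n,None if j is None else np.round(j,2))
```

```text
handle top (array([0.48702448, 0.34592444, 0.09937046]), np.float64(0.0014513032698690459))
handle corners [[0.4962, 0.3563, 0.102], [0.4972, 0.337, 0.102], [0.4767, 0.3341, 0.102], [0.4747, 0.3533, 0.102]] edges deg [np.float64(-87.0), np.float64(-171.8), np.float64(96.0), np.float64(8.0)]
pad [[0.5474, 0.3879, 0.004], [0.5406, 0.2899, 0.004], [0.4425, 0.296, 0.004], [0.4483, 0.3944, 0.004]] [0.4947 0.342  0.004 ] edges [np.float64(-94.0), np.float64(176.4), np.float64(86.6), np.float64(-3.7)]
pad corner tri (array([0.53971027, 0.35562489, 0.10394399]), np.float64(0.00043960231157438525)) (array([0.49757303, 0.39359734, 0.01355871]), np.float64(0.09821592616289196))
bin [[0.5372, -0.2779, 0.06], [0.5344, -0.4158, 0.06], [0.3882, -0.411, 0.06], [0.3913, -0.2738, 0.06]] [ 0.4628 -0.3446  0.06  ]
O [0.53759642 0.03319805 0.        ]
2 [0.5383 0.1187 0.11  ] [141. 326.] [295. 305.]
1 [0.5287 0.0342 0.11  ] [383. 354.] [327. 167.]
0 [ 0.519  -0.0502  0.11  ] [625. 381.] [356.  46.]
sink top [0.60882015 0.11063306 0.038     ] [178. 154.] [122. 401.]
near fin top end (array([0.63422865, 0.12791014, 0.04013312]), np.float64(0.004446953851917992))
near fin top end (array([0.58087582, 0.13112516, 0.04107199]), np.float64(0.0012966966806404541))
pred [0.6359 0.1277 0.038 ] [133.  82.] [ 53. 427.]
pred [0.5862 0.1333 0.038 ] [117. 213.] [170. 445.]
0 1 [ 0.06 -0.25  2.42 -0.28  0.37  1.97]
0 0 [-0.24 -0.29  2.45  0.19  0.38  1.29]
1 1 [ 0.06 -0.25  2.42 -0.28  0.37 -2.74]
1 0 [-0.24 -0.29  2.45  0.19  0.38  2.86]
2 1 [ 0.06 -0.25  2.42 -0.28  0.37 -1.17]
2 0 [-0.24 -0.29  2.45  0.19  0.38 -1.85]
3 1 [ 0.06 -0.25  2.42 -0.28  0.37  0.4 ]
3 0 [-0.24 -0.29  2.45  0.19  0.38 -0.28]
```

```bash
cat >> h.py <<'E'
yaw=np.radians(-6.5);R=Ro.from_euler("z",yaw).as_matrix();O=np.array([.5376,.0332,0])
E
python3 - <<'E'
from h import *
from bench import ctrl
N=O+R@[.062,.085,0];o=[np.pi,0,yaw]
ctrl.movep([N[0],N[1],.17],o)
ctrl.move_gripper(.06,40)
ctrl.movel([N[0],N[1],.06],.15)
c={n:ctrl.read_camera(n) for n in("top","side")}
cv2.imwrite("pics/g.png",np.hstack([crop(c["top"],255,160,90,100,4),crop(c["side"],270,200,100,100,4)]))
s=ctrl.read_state();print(s["time_s"],s["tcp_pos"],s["joint_positions"],s["wrist_force"])
E
```

```text
4.2083 [0.61027252 0.11082645 0.0615919 ] [ 1.09456068e-01  4.99007686e-01  1.74956311e+00 -6.11220308e-06
  8.89927163e-01  1.79364698e+00] [ 0.48300424 -0.60555896  0.00455552]
```

View pics/g.png

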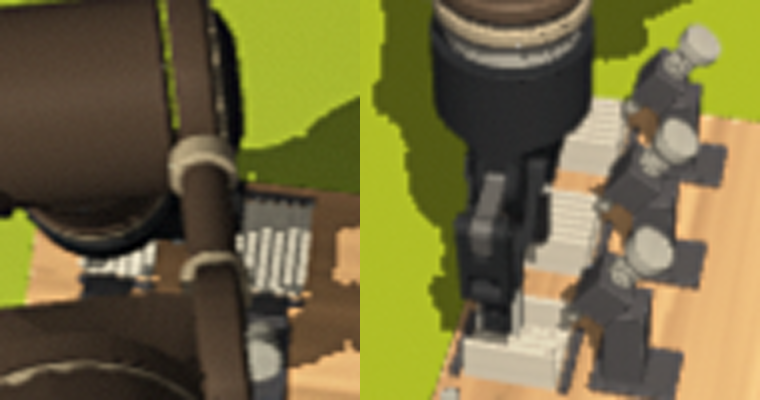

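The gripper is above the broken sink and aligned with it in x (finger tip at (490,330), sink face from 465 to 565). I'll descend with a force threshold, grip and lift.

Run:
```python
from h import *
from bench import ctrl
N=O+R@[.062,.085,0]
print(ctrl.movel([N[0],N[1],.016],.06,threshold=8))
s=ctrl.read_state();print(s["tcp_pos"],s["wrist_force"])
if s["tcp_pos"][2]<.022:
    ctrl.move_gripper(.0,40)
    s=ctrl.read_state();print(s["gripper_width"],s["grip_force"],s["wrist_force"])
    ctrl.movel([N[0],N[1],.12],.12)
    s=ctrl.read_state();print(s["time_s"],s["gripper_width"],s["grip_force"],s["wrist_force"])
    c={n:ctrl.read_camera(n) for n in("top","side")}
    cv2.imwrite("pics/g2.png",np.hstack([crop(c["top"],255,160,90,100,4),crop(c["side"],270,170,100,130,4)[:400]]))
```

```text
False
[0.60915091 0.11066392 0.01613007] [-0.45954383 -0.1402655  -0.05407693]
0.03925810363953719 42.04460880047236 [ 0.73159305 -0.29262017  1.74157412]
6.4167 0.03902240051241877 41.72954032996863 [-0.3785913   0.93801265 -0.75137633]
```

Run:
```python
from h import *
from bench import ctrl
B=np.array([.463,-.345]);o=[np.pi,0,yaw]
ctrl.movel([*ctrl.read_state()["tcp_pos"][:2],.17],.25)
ctrl.movep([*B,.15],o)
print(ctrl.movel([*B,.013],.15,threshold=8),ctrl.read_state()["tcp_pos"])
ctrl.move_gripper(.06)
ctrl.movel([*B,.17],.25)
c={n:ctrl.read_camera(n) for n in("top","side")};pickle.dump(c,open("cams1.pkl","wb"))
# mallet
yc=np.radians(6)
for k in(-1,0,1,2):
    j=ctrl.solve_ik([.4865,.3455,.055],[np.pi,0,yc+k*np.pi/2]);print(k,None if j is None else j.round(2))
print(ctrl.read_state()["time_s"],ctrl.read_state()["joint_positions"].round(2))
cv2.imwrite("pics/bin1.png",np.hstack([crop(c["top"],250,160,180,150,2),crop(c["side"],330,130,100,150,2)]))
cv2.imwrite("pics/a.png",np.hstack([crop(c["top"],150,236,70,62,5),crop(c["top"],255,190,90,62,5)]))
```

```text
False [ 0.46390629 -0.3456447   0.01394701]
-1 [ 0.54  0.47  1.81 -0.    0.86 -2.7 ]
0 [ 0.54  0.47  1.81 -0.    0.86  2.01]
1 [ 0.54  0.47  1.81 -0.    0.86  0.44]
2 [ 0.54  0.47  1.81  0.    0.86 -1.13]
10.8833 [-0.72  0.29  1.8  -0.    1.06  0.97]
```

View pics/bin1.png

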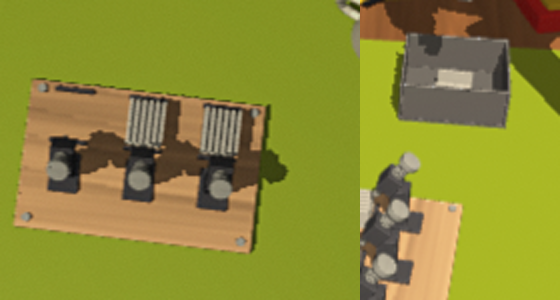

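The +y nest is empty and the sink lies in the bin (side crop (455,78)). Next is the mallet.

Run:
```python
from h import *
from bench import ctrl
M=np.array([.4865,.3455]);o=[np.pi,0,np.radians(96)]
ctrl.movep([*M,.19],o)
c=ctrl.read_camera("side")
print(ctrl.movel([*M,.055],.12,threshold=6),ctrl.read_state()["tcp_pos"])
s0=ctrl.read_state()
if s0["tcp_pos"][2]<.06:
    ctrl.move_gripper(0,80)
    s=ctrl.read_state();print(s["gripper_width"],s["grip_force"],s["wrist_force"].round(2),s["tcp_pos"])
    ctrl.movel([*M,.19],.12)
    s=ctrl.read_state();print(s["time_s"],s["gripper_width"],s["grip_force"],s["wrist_force"].round(2),s["wrist_torque"].round(2))
c=ctrl.read_camera("side");cv2.imwrite("pics/m.png",cv2.resize(c["color"][200:460,230:500],None,fx=2,fy=2))
```

```text
False [0.48731065 0.34601703 0.05597824]
0.02149701275428304 78.75469923019409 [-0.81 -0.35  3.25] [0.48713479 0.34580163 0.05581274]
16.3667 0.020992643031037286 78.3075213432312 [ 0.24  0.05 -3.72] [ 0.04  0.04 -0.  ]
```

View pics/m.png

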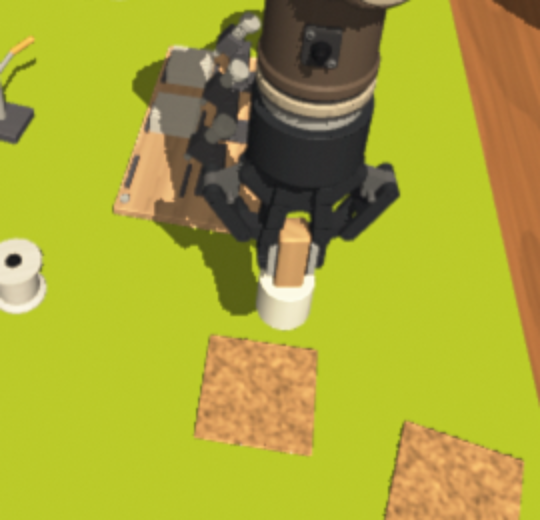

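The mallet is held upright. Next I move to a tilted hover over pin 1 and check the alignment.

```bash
cat >> h.py <<'E'
Rp=R@Ro.from_euler("y",-35,degrees=True).as_matrix();D=.0518
Rt=Rp@Ro.from_euler("x",np.pi).as_matrix()@Ro.from_euler("z",1.5*np.pi).as_matrix()
eo=Ro.from_matrix(Rt).as_euler("xyz");ax=Rp[:,2]
def cap(n): return O+R@[-.009,.085*(n-1),.11]
def tcp(n,h): return cap(n)+ax*(h+D)
E
python3 - <<'E'
from h import *
from bench import ctrl
for n in(1,0):
    for h in(.08,-.02):
        j=ctrl.solve_ik(tcp(n,h),eo);print(n,h,tcp(n,h).round(3),None if j is None else j.round(2))
ctrl.movep(tcp(1,.08),eo)
ctrl.movel(tcp(1,.012),.15)
s=ctrl.read_state();print(s["time_s"],s["joint_positions"].round(2),(s["tcp_pos"]-tcp(1,.012)).round(4),s["wrist_force"].round(2),s["gripper_width"])
c={n:ctrl.read_camera(n) for n in("top","side")}
cv2.imwrite("pics/k1.png",np.hstack([crop(c["side"],290,180,100,110,5),crop(c["top"],270,190,60,110,5)]))
E
```

```text
1 0.08 [0.454 0.043 0.218] [ 0.07 -0.35  2.43 -0.24  0.47  0.36]
1 -0.02 [0.511 0.036 0.136] [ 0.04 -0.03  2.39 -0.47  0.2   0.59]
0 0.08 [ 0.444 -0.042  0.218] [-0.25 -0.4   2.46  0.16  0.48 -0.26]
0 -0.02 [ 0.501 -0.048  0.136] [-0.22 -0.05  2.42  0.35  0.18 -0.43]
18.1833 [ 0.05 -0.13  2.41 -0.35  0.28  0.47] [ 0.0006  0.0005 -0.0001] [-0.41  0.14 -2.11] 0.02076219940212096
```

View pics/k1.png

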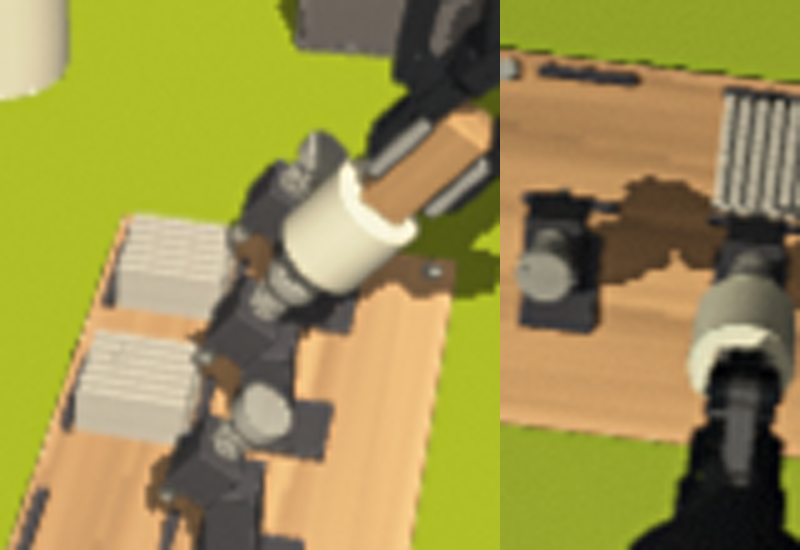

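Head outline in the side crop: top ellipse centre about (382,200), bottom edge from (285,228) to (352,292). I'll compare these with the projected command.

Run:
```python
from h import *
d=pickle.load(open("cams0.pkl","rb"));t,s=d["top"],d["side"]
e=[R@[0,1,0],R@[0,1,0]]
f=lambda c,P,o:((proj(c,P)+.4-o)*5).round()
for h in(.012,.052):
    P=cap(1)+ax*h
    u=Rp[:,0];v=Rp[:,1]
    q=[f(s,P+.021*(np.cos(a)*u+np.sin(a)*v),[290,180]) for a in np.linspace(0,6.28,9)[:-1]]
    print(h,f(s,P,[290,180]),f(t,P,[270,190]),np.array(q).tolist())
for h in(-.03,):
    P=cap(1)+ax*h;print("holder top",f(s,P,[290,180]),f(t,P,[270,190]))
```

```text
0.012 [320. 251.] [248. 315.] [[281.0, 224.0], [287.0, 255.0], [312.0, 284.0], [342.0, 294.0], [358.0, 279.0], [352.0, 248.0], [327.0, 220.0], [298.0, 210.0]]
0.052 [380. 199.] [243. 368.] [[340.0, 170.0], [347.0, 201.0], [373.0, 231.0], [403.0, 241.0], [419.0, 227.0], [412.0, 196.0], [386.0, 167.0], [357.0, 156.0]]
holder top [260. 304.] [253. 263.]
```

The mallet and pin both sit where predicted, within about 1–2 mm. Now I drive pins 1 and 0.

```bash
cat > strike.py <<'E'
from h import *
from bench import ctrl
def hgt(n): return (ctrl.read_state()["tcp_pos"]-cap(n))@ax-D
def strike(n):
    print(n,"contact",ctrl.movel(tcp(n,-.006),.04,threshold=6),round(hgt(n),4))
    for k in range(3):
        r=ctrl.movel(tcp(n,-.024),.05,threshold=35)
        s=ctrl.read_state();print("press",r,round(hgt(n),4),s["wrist_force"].round(1),s["gripper_width"])
        if hgt(n)<-.013:break
E
python3 - <<'E'
from strike import *
strike(1)
ctrl.movel(tcp(1,.06),.2)
s=ctrl.read_state();print(s["time_s"],s["wrist_force"].round(1))
c=ctrl.read_camera("side");cv2.imwrite("pics/p1.png",c["color"]);pickle.dump(c,open("p1.pkl","wb"))
E
```

```text
1 contact True -0.0041
press True -0.0175 [-24.8   3.9  31.3] 0.021336325358858137
19.6083 [-0.5 -0.5 -2.7]
```

Run:
```python
from strike import *
ctrl.movel(tcp(1,-.008),.15)
print("touch",ctrl.movel(tcp(1,-.026),.03,threshold=5),hgt(1))
print("press",ctrl.movel(tcp(1,-.028),.03,threshold=50),hgt(1),ctrl.read_state()["wrist_force"].round(1))
ctrl.movel(tcp(1,.06),.2)
ctrl.movep(tcp(0,.06),eo)
ctrl.movel(tcp(0,.012),.15)
strike(0)
print("again",ctrl.movel(tcp(0,-.028),.03,threshold=50),hgt(0),ctrl.read_state()["wrist_force"].round(1))
ctrl.movel(tcp(0,.08),.2)
s=ctrl.read_state();print(s["time_s"],s["wrist_force"].round(1),s["gripper_width"])
```

```text
touch True -0.01642446243766199
press True -0.017514001650351385 [-24.4   3.6  29.7]
0 contact True -0.0044
press True -0.0174 [-26.3  -0.7  31.6] 0.02140755447749034
again True -0.01808493669796289 [-39.4  -1.   46.3]
24.2667 [-0.3  0.2 -3.4] 0.021221686333816554
```

Both pins are home: on pin 1 the second touch was already rigid at −16.4 mm, and pin 0 took about 60 N at its stop. Now I return the mallet.

Run:
```python
from strike import *
M=[.492,.343];o=[np.pi,0,np.radians(96)]
ctrl.movep([*M,.19],o)
ctrl.movel([*M,.065],.12)
print(ctrl.movel([*M,.050],.02,threshold=3),ctrl.read_state()["tcp_pos"],ctrl.read_state()["wrist_force"].round(2))
ctrl.move_gripper(.05)
ctrl.pause(.3)
ctrl.movel([*M,.19],.12)
ctrl.movep([.30,.25,.30],o)
s=ctrl.read_state();print(s["time_s"])
c={n:ctrl.read_camera(n) for n in("top","side")};pickle.dump(c,open("cams2.pkl","wb"))
a=crop(c["side"],220,150,190,290,2)[:580];b=crop(c["top"],150,190,240,130,1.7)
b=cv2.copyMakeBorder(b,0,a.shape[0]-b.shape[0],0,0,cv2.BORDER_CONSTANT)
cv2.imwrite("pics/end.png",np.hstack([a,b]))
```

```text
True [0.49234293 0.34312816 0.05578682] [1.07 0.15 4.65]
30.3583
```

View pics/end.png

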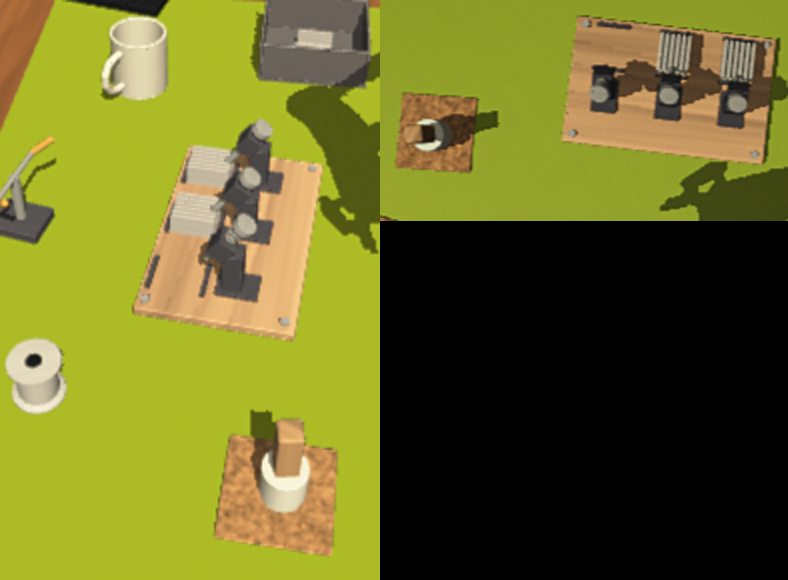

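The mallet stands upright on its pad at (285,480). Pins 0 and 1 sit low in their holders at (262,130) and (248,180), and pin 2 is still up at (243,226). The good sinks are nested, the broken one is in the bin at (315,38), and the mug, spool and stand look undisturbed.

```bash
python3 -c "
from bench import ctrl
print(ctrl.finish_job())"
```

```text
the job is handed in; nothing more can be done
None
```

The job is handed in at about 30 s: the broken heat sink is in the reject bin, pins 0 and 1 are driven home with the mallet, pin 2 is still up, and the mallet stands upright on its cork pad.

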